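# Lock a filter cartridge onto a respirator blower

## Robot

A 6-joint arm with a two-finger parallel gripper is mounted at the origin on the work surface. World frame = base frame: x ahead of the robot, y to its left, z up, the work surface at z = 0. Lengths are in mm, angles in rad, forces in N, time in s.
With the tool pointing down it reaches from about 325 to 900 mm from the base axis. Payload 6.1 kg.
Tool frame: the origin (TCP) lies between the finger pads; the fingertips stand tcp_to_tips ahead of it and the grasp point (between the pads) lies 2 mm behind it (tcp_to_tips is the distance from the TCP to the fingertips, in mm); z points along the fingers, x is the direction in which the jaws open and shut, and the axes are right-handed (so a half turn about z gives the same grasp; the last joint's range is limited). The gripper opens to 85 mm and grips with 20 to 120 N. Pads are 22 mm wide; open, the fingers measure 114 mm over their backs; the gripper's body (76 mm by 85 mm) begins 54 mm behind the grasp point. The pads swing forward as they close: fully open they stand 13 mm farther back than shut.
Start: joints at [-1.29, 0.22, 1.526, -0, 1.395, -0.126], TCP at [247.288, -573.99, 248.3] pointing down, gripper open.
Joint ranges: [-2.98, 2.98], [-0.91, 2.08], [0.09, 2.57], [-1.24, 4.39], [0.2, 2.65], [-2.68, 2.68]. Speed limits (rad/s): [2.57, 2.57, 3.01, 3.14, 3.14, 3.14].

## Interface

Orientations are given as a rotation vector (axis times angle).
In Python, from cell import * gives the robot as it stands.
- The arm moves only by the tool arm_command, never from a script. Its argument "motion" is a list of rows, each an object with "xyz": the shift along the tool's x, y, z in m, a list of three; "turn": the turn, a rotation vector about the tool's x, y, z in degrees, a list of three; "grip": the closure in counts, from 0 (fully open) to 255 (shut). A call has 1 to 5 rows; each row is the pose to reach, as a shift and turn from the pose measured when the call began, along the tool's axes at that moment; what a row does not reach only later rows make up. A row lasts 1/12 s, in which the tool goes at most 41.7 mm and 7.16 degrees, less where a joint would pass 70% of its speed; a pose out of reach is approached as far as the arm can. A call with a gripper value outside its range is refused whole. The fingers move at their own pace and stop on an object; "newtons" is the grip in N (left out, the last holds). Time passes only in rows, so rows that repeat a pose let the fingers close. It gives the time, the measured TCP pose, the force and the opening at its end, in the units of the state.
- read_state(): the state, without advancing time (a new reading comes with each control period).
- get_image(name): name is "scene" or "top" or "wrist"; returns a dict with "color" (420x560x3 uint8, red, green, blue), "z_map" (420x560 float32, mm along the optical axis (not along the pixel's ray), 0 where there is no reading), "K" (3x3 intrinsics, pixels), "rvec" (rotation vector, rad) and "tvec" (3), from world to camera coordinates, as OpenCV has them; the wrist camera has in their place "T_tool_cam" (4x4, takes a point from camera to tool coordinates, whose origin is the TCP and whose axes are the tool frame's). Camera axes: x right, y down, z forward; pixel columns grow to the right and rows downward; lengths in mm; the calibration is good to about 2 mm. A picture is of the moment at which its call begins: read the wrist's pose just before it.
- hand_in(): hands the job in, once; it reports no verdict.
The state is a dict: "t": time; "joint_pos": joint angles; "joint_vel": joint speeds; "tau": joint torques, N m; "eef_pos": TCP position; "tool_rot": TCP orientation; "contact_force": force on the tool from outside, world axes, zero at the start; "torque": the same for the moment, N m; "gripper_width": finger opening in mm.
Only numpy, scipy, OpenCV 4.12 (cv2) and the standard library are available. Lean on these libraries where they do the work, as an engineer would, in place of code of your own. Each camera call takes 0.05 s, during which the arm holds its last target.

## Task

Fit the filter cartridge to the respirator blower on the bench: stand it in the collar with its lugs in the slots, press it down gently against the sprung seal without forcing it, turn it a quarter turn clockwise (seen from above) and let it spring up so that it clicks locked. Leave it locked and upright, let go, and do not disturb the other things on the bench.

Things in the scene. Friction and masses are not known exactly. Their poses are not given: they have to be found in the camera images.
- grip (a point): Loose white filter cartridge, about 0.16 kg: upright cylinder, 64 mm diameter, 60 mm tall, flat foot; on top a grip bar 56 mm long, 16 thick, 36 tall (96 mm in all). The point is on the axis in the bar, 82 mm above the foot, 14 mm below the bar's top. x along the bar, y across it, z up. Both ends alike: half a turn makes no difference. It starts standing on the bench.
- lug (a point): One of the cartridge's two square lugs, which stick out at its foot on opposite sides, in line with the grip bar's length. Each is 10 mm wide and 6 mm thick, its underside 6 mm above the foot, reaching 43 mm from the axis. The point is the lug's centre, 38 mm from the axis, 9 mm above the foot; axes as the grip's.
- port (a point): Fixed grey blower, housing 180 x 170 x 60 mm; a bare metal collar (92 mm outside, bore 69 mm) stands in the middle of its top. The point is on the collar's axis, on the housing's top face, 60 mm above the bench; x runs through both slots, z up; half a turn makes no difference. The collar sits on packing of unknown thickness: its rim is 30 to 50 mm above this point; find it by feel.
- slot (a point): Below one of the two opposite entry slots of the collar: 40 mm along x from the port point, at the same height. A slot is 14 mm wide, open from above and outward. It leads down to a track whose rigid floor is 18 mm below the rim. The track runs clockwise (from above) under a ledge whose underside is 10 mm below the rim, so the 6 mm lugs have 2 mm of play in height as they turn.
- pocket (a point): Below one of the two pockets that end the tracks, a quarter turn clockwise from the slots: 40 mm along -y from the port point, at the same height. A pocket is 14 mm wide, its roof 6 mm below the rim, a rigid end stop behind it. Let go there, the cartridge is sprung up 4 to 6 mm, lugs into the pockets (the click), and cannot turn back.
- seal_face (a point): Sprung rubber seal in the bore, which bears up on the cartridge's foot. Free, its face is 14 mm below the rim; this point is fixed to the housing, where the face would be with the thinnest packing (on the axis, 16 mm above the port point). Pressing takes 2.7 N to start and 0.9 N more per mm, 6 N when locked, 12 N with the lugs on the track floor. Keep the force on the blower under 35 N.
- bottle: Bystander: white plastic bottle, 56 mm across, 120 mm tall; origin under its centre.
- jar: Bystander: amber jar, 56 mm across, 70 mm tall; origin under its centre.
- dish: Bystander: shallow white bowl, 90 mm across, 30 mm tall; origin under its centre.
- driver: Bystander: screwdriver with black handle, lying on the bench along its x axis.
There are look-alikes about, which are no part of the job. Leave any black or yellow look-alike of the part that bears grip alone.

How it is judged (in metres and radians):
On the way, in this order (a step that is already met when the one before it is completed fails the run):
1. the cartridge, lugs in the slots and not yet turned, is pressed down on its seal (contact force between cartridge and blower above 6 N and horizontal distance between grip and port below 0.006 m and angle between the x axis of grip and the x axis of port, either way round below 0.2 rad), for 0.1 s.
2. the cartridge is turned a quarter turn while the seal bears on it (contact force between cartridge and blower above 6 N and angle between the x axis of grip and the y axis of port, either way round below 0.12 rad), for 0.1 s.
At the end, for the whole second after the job is handed in: Cartridge released, at rest and locked in the collar: bar a quarter turn from the slots (0.10 rad), on the axis within 6 mm, upright within 0.06 rad, grip 91 to 117 mm above the port point, clamped between seal and pockets (over 6 N in all; about 10 N locked, its weight alone under 2.3 N) (contact force between cartridge and blower above 6 N and z of grip in the frame of port between 0.091 and 0.117 m and angle between the x axis of grip and the y axis of port, either way round below 0.1 rad and horizontal distance between grip and port below 0.006 m and angle between grip's own z axis and vertical below 0.06 rad and linear speed of cartridge below 0.01 m/s and angular speed of cartridge below 0.1 rad/s); the robot touches nothing.
It fails at once if the cartridge is forced on the way: over 35 N between it and the blower before it nears the end of the turn (contact force between cartridge and blower above 35 N and angle between the x axis of grip and the y axis of port, either way round above 0.15 rad).
It fails at once if the cartridge is forced against the end stop: over 60 N between it and the blower (contact force between cartridge and blower above 60 N).
It fails at once if a bystander is disturbed (moved more than 20 mm) (distance of any of bottle, jar, dish, driver from where it was at the start of the episode above 0.02 m).
It also fails if it takes over 69 s, if anything falls off the work surface, if the arm or the gripper's body presses on something with over 40 N, if the wrist force passes 120 N, or if a joint passes its speed limit or range.

## Working session

There is one attempt and no reset: what is moved stays moved. The work goes in short steps, Python scripts to look and compute and a tool call to move; the robot and the scene stay as the last step left them, time stands still between calls to the robot, and variables do not carry over. Pictures are saved under pics/ and viewed, and the job is handed in when it is done.

Besides the shell and the picture viewer there is one more tool, called after ">>>" by a JSON object that holds its "api" and its "payload". arm_command: Moves the arm, as the interface text tells. Its arguments: {"type":"object","properties":{"motion":{"type":"array"},"newtons":{"type":"number"}},"required":["motion"]}

```bash
ls; mkdir -p pics; cat > h.py <<'E'
from cell import *
import numpy as np, cv2
def save(n,im): cv2.imwrite(f'pics/{n}.png',cv2.cvtColor(im,cv2.COLOR_RGB2BGR))
def ext(d):
    R,_=cv2.Rodrigues(np.array(d['rvec'],float)); return R,np.array(d['tvec'],float).ravel()
def ray(d,u,v,z):
    R,t=ext(d);K=np.array(d['K']);c=-R.T@t
    r=R.T@np.linalg.inv(K)@np.array([u,v,1.]);s=(z-c[2])/r[2];return c+s*r
def cloud(d):
    R,t=ext(d);K=np.array(d['K']);z=np.array(d['z_map'],float)
    v,u=np.indices(z.shape);P=np.stack([(u-K[0,2])/K[0,0]*z,(v-K[1,2])/K[1,1]*z,z],-1)
    W=(P-t)@R; W[z<=0]=np.nan; return W
E
python3 - <<'E'
from h import *
s=read_state();print({k:np.round(v,3) for k,v in s.items()})
import pickle
D={}
for n in ['scene','top','wrist']:
    D[n]=get_image(n);save(n+'0',D[n]['color'])
pickle.dump(D,open('d0.pkl','wb'))
for n in ['scene','top']:
    R,t=ext(D[n]);print(n,-R.T@t)
print(D['wrist']['T_tool_cam'])
E
```

```text
pics
{'t': np.float64(0.0), 'joint_pos': array([-1.29 ,  0.221,  1.528, -0.   ,  1.395, -0.126]), 'joint_vel': array([ 0.   ,  0.002, -0.001,  0.001, -0.001,  0.001]), 'tau': array([ 2.0000e-03, -4.9689e+01, -3.8939e+01, -0.0000e+00,  1.1000e-02,
        0.0000e+00]), 'eef_pos': array([ 247.122, -573.433,  247.174]), 'tool_rot': array([-2.623e+00,  1.726e+00,  2.000e-03]), 'contact_force': array([-0.112, -0.326, -0.585]), 'torque': array([ 0.021, -0.024, -0.052]), 'gripper_width': np.float64(85.019)}
scene [1099.56982414 -903.84820511  858.84494504]
top [ 463.29578286    3.54490265 1156.70469469]
[[ 9.99999984e-01 -5.20964863e-05  1.68885212e-04 -7.89618640e-01]
 [ 4.11986314e-06  9.62180683e-01  2.72412067e-01 -6.90929088e+01]
 [-1.76689800e-04 -2.72412062e-01  9.62180668e-01 -1.26492290e+02]
 [ 0.00000000e+00  0.00000000e+00  0.00000000e+00  1.00000000e+00]]
```

View pics/scene0.png

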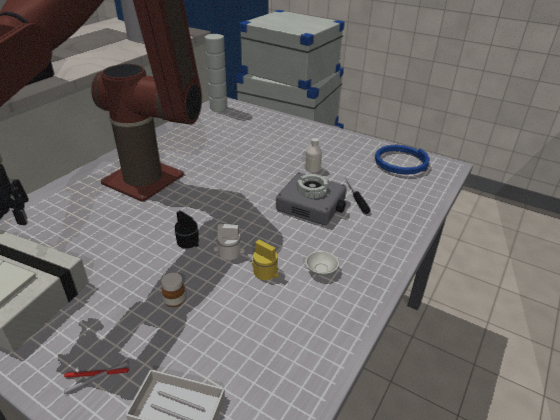

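View pics/top0.png

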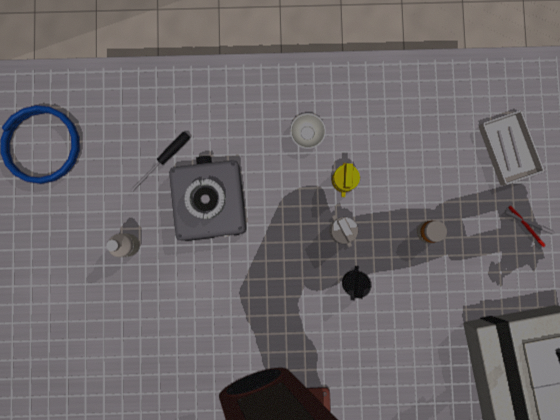

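View pics/wrist0.png

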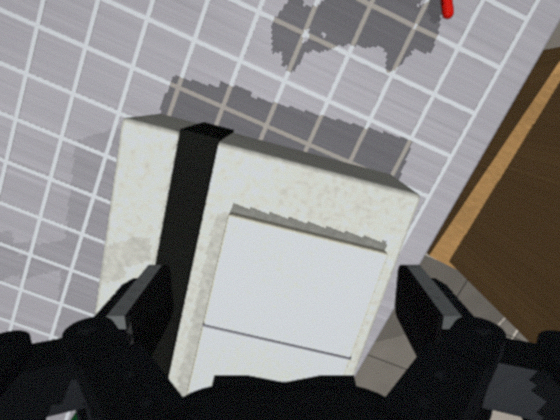

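In the top view there are three cartridge-shaped things: white at (345,230), yellow at (346,178) and black at (357,284). Only the white one fits the description. The blower collar is at (205,199). I'll confirm with enlarged crops and measure both.

```bash
python3 - <<'E'
from h import *
import pickle
D=pickle.load(open('d0.pkl','rb'));d=D['top'];im=d['color'];print(np.array(d['K']))
a=cv2.resize(im[195:265,310:380],(400,400),interpolation=cv2.INTER_CUBIC)
b=cv2.resize(im[149:249,155:255],(400,400),interpolation=cv2.INTER_CUBIC)
save('crop0',np.hstack([a,b]))
W=cloud(d)
for n,(u,v) in dict(white=(345,230),collar=(205,199)).items():
    r=42
    P=W[v-r:v+r,u-r:u+r]
    if n=='white':
        m=(P[...,2]>80)
        vv,uu=np.nonzero(m);print(n,'bar px',uu.mean()+u-r,vv.mean()+v-r,m.sum())
        q=P[m][:,:3];print(q.mean(0),q.min(0),q.max(0))
        (c,s,ang)=cv2.minAreaRect(q[:,:2].astype(np.float32));print(c,s,ang)
        m=(P[...,2]>45)&(P[...,2]<72);q=P[m];print('top face',np.median(q,0),cv2.minEnclosingCircle(q[:,:2].astype(np.float32)))
    else:
        m=(P[...,2]>80);q=P[m];print(n,np.median(q,0),np.percentile(q[:,2],[5,50,95]),cv2.minEnclosingCircle(q[:,:2].astype(np.float32)))
        m=(P[...,2]>45)&(P[...,2]<75);q=P[m];print('housing',np.median(q,0),cv2.minAreaRect(q[:,:2].astype(np.float32)))
E
```

```text
[[459.71586631   0.         284.27486282]
 [  0.         459.71586631 208.98643527]
 [  0.           0.           1.        ]]
white bar px 346.13513513513516 229.3459459459459 185
[ 485.56647279 -147.42567403   94.39129537] [ 458.42698819 -164.83182469   80.70878798] [ 512.10187792 -129.6438794   100.69591551]
(485.9591369628906, -148.56463623046875) (55.72378921508789, 16.86056137084961) 26.358867645263672
top face [ 486.50848518 -144.01054064   59.39270162] ((486.3636474609375, -165.51596069335938), 103.19764709472656)
collar [569.08549415 185.30570221  89.00566371] [83.4348883  89.00566371 92.60396553] ((569.2454223632812, 179.5465545654297), 46.36494827270508)
housing [566.42040257 176.77990762  58.96225644] ((575.9367065429688, 180.707275390625), (197.28269958496094, 170.4084014892578), 5.0763258934021)
```

View pics/crop0.png

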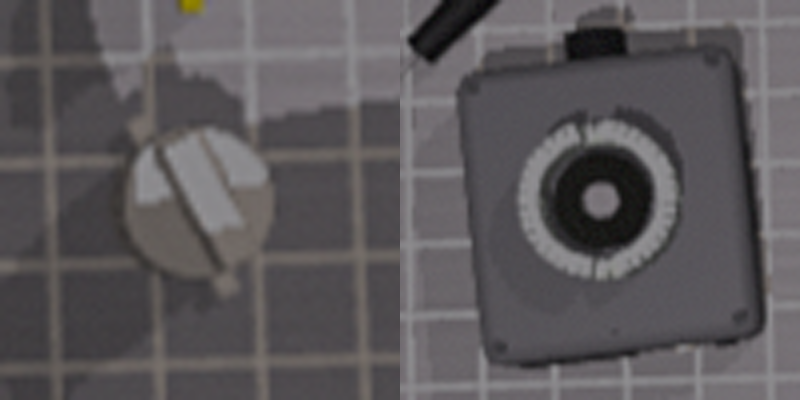

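The crop confirms it: the white cartridge is upright, with its lugs at crop (140,128) and (226,285) in line with the bar. The collar slots look to be at crop (583,135) and (601,266), so their axis is within about 8° of world x. Next I'll plan the move to look over the cartridge.

```bash
cat >> h.py <<'E'
from scipy.spatial.transform import Rotation as Ro
def pose():
    s=read_state(); return np.array(s['eef_pos']),Ro.from_rotvec(s['tool_rot'])
def go(x,y,z,jaw):
    "shift mm and turn deg in tool axes to reach (x,y,z) tool down with tool x at world angle jaw deg (mod 180)"
    p,R=pose(); cands=[]
    for j in (jaw,jaw+180,jaw-180):
        c=np.cos(np.radians(j));q=np.sin(np.radians(j))
        Rt=Ro.from_matrix(np.array([[c,q,0],[q,-c,0],[0,0,-1]]).astype(float))
        rv=(R.inv()*Rt).as_rotvec(degrees=True)
        cands.append((np.linalg.norm(rv),j,rv))
    cands.sort(key=lambda a:a[0])
    print('at',p.round(1),'jaw',np.degrees(np.arctan2(*R.as_matrix()[[1,0],0])).round(2))
    print('shift',R.inv().apply(np.array([x,y,z])-p).round(1),'turns',[(c[1],c[2].round(2)) for c in cands[:2]])
    print('j',np.round(read_state()['joint_pos'],3),'F',np.round(read_state()['contact_force'],1))
E
python3 - <<'E'
from h import *
import cell; print([k for k in dir(cell) if k[0]!='_'])
try: print(tcp_to_tips)
except Exception as e: print(e)
go(486,-147,300,118)
go(486-0,-147-0,300,118)
E
grep -rn tips cell* 2>/dev/null | head
```

```text
['MotionError', 'get_image', 'hand_in', 'read_state', 'tcp_to_tips']
17.0
at [ 247.2 -573.6  247.4] jaw -66.69
shift [-297.3 -388.1  -52. ] turns [(298, array([-0.01,  0.09, -4.69])), (-62, array([-0.01,  0.09, -4.69]))]
j [-1.29   0.221  1.527 -0.     1.395 -0.126] F [ 0. -1.  0.]
at [ 247.2 -573.6  247.4] jaw -66.69
shift [-297.3 -388.1  -52. ] turns [(298, array([-0.01,  0.09, -4.69])), (-62, array([-0.01,  0.09, -4.69]))]
j [-1.29   0.221  1.527 -0.     1.395 -0.126] F [ 0. -1.  0.]
```

>>> {"api": "arm_command", "payload": {"motion": [{"xyz": [-0.024, -0.031, -0.012], "turn": [0, 0, -7], "grip": 0}, {"xyz": [-0.048, -0.062, -0.024], "turn": [0, 0, -14], "grip": 0}, {"xyz": [-0.072, -0.093, -0.036], "turn": [0, 0, -21], "grip": 0}, {"xyz": [-0.096, -0.124, -0.048], "turn": [0, 0, -28], "grip": 0}, {"xyz": [-0.12, -0.155, -0.052], "turn": [0, 0, -35], "grip": 0}]}}

```text
t: 0.57
eef_pos: [342.8, -401.0, 301.3]
tool_rot: [3.024, -0.85, 0.001]
contact_force: [0.6, -0.9, 0.6]
gripper_width: 85.4
```

```bash
python3 -c "
from h import *
go(486,-147,300,118)"
```

```text
at [ 342.8 -401.   301.3] jaw -31.38
shift [ -10.1 -291.4    1.4] turns [(-62, array([-2.000e-02, -5.000e-02,  3.062e+01])), (298, array([-2.000e-02, -5.000e-02,  3.062e+01]))]
j [-1.013e+00 -4.600e-02  1.711e+00  1.000e-03  1.475e+00 -4.660e-01] F [ 0.6 -0.9  0.6]
```

>>> {"api": "arm_command", "payload": {"motion": [{"xyz": [-0.001, -0.03, 0], "turn": [0, 0, -7], "grip": 0}, {"xyz": [-0.002, -0.06, 0], "turn": [0, 0, -14], "grip": 0}, {"xyz": [-0.003, -0.09, 0], "turn": [0, 0, -21], "grip": 0}, {"xyz": [-0.004, -0.12, 0], "turn": [0, 0, -28], "grip": 0}, {"xyz": [-0.005, -0.15, 0], "turn": [0, 0, -35], "grip": 0}]}}

```text
t: 0.98
eef_pos: [417.1, -268.8, 301.2]
tool_rot: [3.139, 0.109, 0.001]
contact_force: [0.2, 0.1, 0.0]
gripper_width: 85.5
```

```bash
python3 -c "
from h import *
go(486,-147,300,118)"
```

```text
at [ 417.1 -268.8  301.2] jaw 3.96
shift [  77.2 -116.8    1.3] turns [(-62, array([-1.000e-02, -6.000e-02,  6.596e+01])), (298, array([-1.000e-02, -6.000e-02,  6.596e+01]))]
j [-0.732 -0.125  1.785  0.     1.48  -0.801] F [0.2 0.1 0. ]
```

>>> {"api": "arm_command", "payload": {"motion": [{"xyz": [0.015, -0.023, 0], "turn": [0, 0, -7], "grip": 0}, {"xyz": [0.031, -0.046, 0], "turn": [0, 0, -14], "grip": 0}, {"xyz": [0.046, -0.07, 0], "turn": [0, 0, -21], "grip": 0}, {"xyz": [0.062, -0.093, 0], "turn": [0, 0, -28], "grip": 0}, {"xyz": [0.077, -0.117, 0], "turn": [0, 0, -35], "grip": 0}]}}

```text
t: 1.4
eef_pos: [486.2, -145.4, 301.0]
tool_rot: [2.958, 1.056, 0.001]
contact_force: [1.0, -0.0, 0.9]
gripper_width: 85.4
```

>>> {"api": "arm_command", "payload": {"motion": [{"xyz": [0, 0, 0], "turn": [0, 0, -7], "grip": 0}, {"xyz": [0, 0, 0], "turn": [0, 0, -14], "grip": 0}, {"xyz": [0, 0, 0], "turn": [0, 0, -21], "grip": 0}, {"xyz": [0, 0, 0], "turn": [0, 0, -28], "grip": 0}, {"xyz": [0, 0, 0], "turn": [0, 0, -35], "grip": 0}]}}

```text
t: 1.82
eef_pos: [486.1, -145.2, 300.7]
tool_rot: [2.498, 1.905, 0.0]
contact_force: [-0.3, 0.2, 0.0]
gripper_width: 85.5
```

>>> {"api": "arm_command", "payload": {"motion": [{"xyz": [0, 0, 0], "turn": [0, 0, -7], "grip": 0}, {"xyz": [0, 0, 0], "turn": [0, 0, -14], "grip": 0}, {"xyz": [0, 0, 0], "turn": [0, 0, -21], "grip": 0}, {"xyz": [0, 0, 0], "turn": [0, 0, -28], "grip": 0}, {"xyz": [0, 0, 0], "turn": [0, 0, -35], "grip": 0}]}}

```text
t: 2.23
eef_pos: [485.9, -145.0, 300.4]
tool_rot: [-1.801, -2.573, 0.0]
contact_force: [-0.2, 0.6, 0.3]
gripper_width: 85.2
```

```bash
cat >> h.py <<'E'
def wshot(n):
    p,R=pose(); d=get_image('wrist'); save(n,d['color'])
    T=np.array(d['T_tool_cam']); Rw=R.as_matrix()@T[:3,:3]; c=R.apply(T[:3,3])+p
    d['rvec']=cv2.Rodrigues(Rw.T)[0]; d['tvec']=-Rw.T@c
    import pickle; pickle.dump(d,open(n+'.pkl','wb')); return d
E
python3 -c "
from h import *
go(486,-147,300,118)
wshot('w1')"
```

```text
at [ 485.9 -145.   300.4] jaw 110.03
shift [-1.9 -0.5  0.4] turns [(118, array([-0.02, -0.03, -7.97])), (-62, array([-4.0000e-02,  3.0000e-02,  1.7203e+02]))]
j [-0.446 -0.096  1.76   0.     1.477 -2.366] F [-0.2  0.6  0.3]
```

View pics/w1.png

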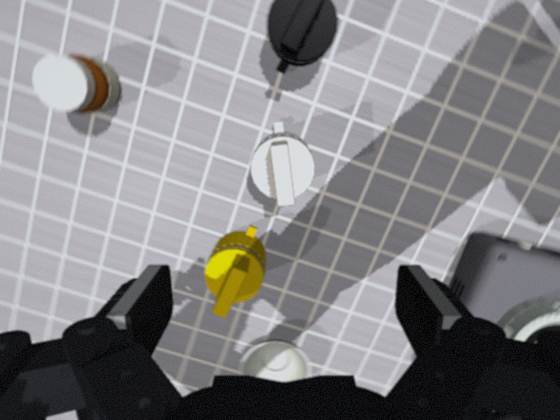

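White cartridge: bar top spans about (280,148) to (288,200), and a lug shows at (279,128). I'll measure it from this view.

```bash
python3 - <<'E'
from h import *
import pickle
d=pickle.load(open('w1.pkl','rb'));im=d['color'];W=cloud(d)
hsv=cv2.cvtColor(im,cv2.COLOR_RGB2HSV)
m=np.zeros(im.shape[:2],bool);m[115:215,235:325]=True
P=W
b=m&(P[...,2]>86); q=P[b]; print('bar',q.shape,np.median(q,0),cv2.minAreaRect(q[:,:2].astype(np.float32)))
f=m&(P[...,2]>50)&(P[...,2]<66); q=P[f]; print('face',q.shape,np.median(q,0),cv2.minEnclosingCircle(q[:,:2].astype(np.float32)))
# bar top by colour & ray at z=96
vv,uu=np.nonzero(b)
pts=np.array([ray(d,u,v,96.) for u,v in zip(uu,vv)])
r=cv2.minAreaRect(pts[:,:2].astype(np.float32));print('bar rays',r)
X=pts[:,:2]-pts[:,:2].mean(0);w,V=np.linalg.eigh(X.T@X);print('pca ang',np.degrees(np.arctan2(V[1,1],V[0,1])),pts.mean(0))
save('w1c',cv2.resize(im[100:230,215:345],(520,520),interpolation=cv2.INTER_CUBIC))
# lug ray
print('lug',ray(d,279,128,12))
E
```

```text
bar (1101, 3) [ 482.49950851 -147.04105667   96.81425302] ((484.12310791015625, -146.378173828125), (55.8826904296875, 16.003498077392578), 26.4516658782959)
face (2225, 3) [ 481.22865912 -147.43887209   60.79241169] ((483.947021484375, -146.44102478027344), 32.00168991088867)
bar rays ((483.6102294921875, -146.58433532714844), (56.74622344970703, 15.906867980957031), 26.564374923706055)
pca ang -153.53450513956147 [ 482.94476727 -146.8936844    96.        ]
lug [ 451.8950926  -161.86951851   12.        ]
```

View pics/w1c.png

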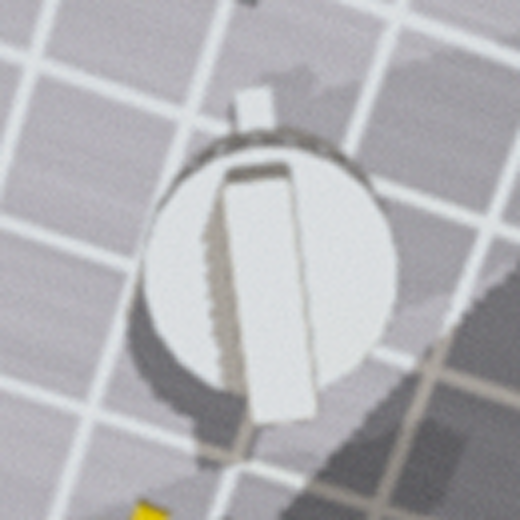

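```bash
python3 -c "
from h import *
go(484,-146.5,120,116.5)"
```

```text
at [ 485.9 -145.1  300.4] jaw 110.44
shift [ -0.8  -2.2 180.4] turns [(116.5, array([-0.02, -0.02, -6.06])), (296.5, array([-4.0000e-02,  3.0000e-02,  1.7394e+02]))]
j [-0.446 -0.096  1.76  -0.     1.477 -2.373] F [-0.2 -0.  -0.4]
```

>>> {"api": "arm_command", "payload": {"motion": [{"xyz": [-0.001, -0.002, 0.02], "turn": [0, 0, -6], "grip": 0}, {"xyz": [-0.001, -0.002, 0.06], "turn": [0, 0, -6], "grip": 0}, {"xyz": [-0.001, -0.002, 0.1], "turn": [0, 0, -6], "grip": 0}, {"xyz": [-0.001, -0.002, 0.14], "turn": [0, 0, -6], "grip": 0}, {"xyz": [-0.001, -0.002, 0.17], "turn": [0, 0, -6], "grip": 0}]}}

```text
t: 2.7
eef_pos: [482.6, -145.9, 127.0]
tool_rot: [-1.657, -2.665, 0.001]
contact_force: [-0.2, 0.7, -0.3]
gripper_width: 85.5
```

```bash
python3 -c "
from h import *
go(484,-146.5,82,116.5)"
```

```text
at [ 482.6 -145.9  127. ] jaw 116.27
shift [-1.3  1.1 45. ] turns [(116.5, array([-0.13, -0.16, -0.23])), (296.5, array([ -0.25,   0.2 , 179.77]))]
j [-0.45   0.059  1.946 -0.     1.14  -2.479] F [-0.2  0.7 -0.3]
```

>>> {"api": "arm_command", "payload": {"motion": [{"xyz": [-0.001, 0.001, 0.02], "turn": [0, 0, 0], "grip": 0}, {"xyz": [-0.001, 0.001, 0.036], "turn": [0, 0, 0], "grip": 0}, {"xyz": [-0.001, 0.001, 0.043], "turn": [0, 0, 0], "grip": 0}, {"xyz": [-0.001, 0.001, 0.045], "turn": [0, 0, 0], "grip": 0}, {"xyz": [-0.001, 0.001, 0.045], "turn": [0, 0, 0], "grip": 0}]}}

```text
t: 3.12
eef_pos: [483.9, -146.3, 82.1]
tool_rot: [-1.658, -2.664, 0.001]
contact_force: [0.5, -0.2, 0.5]
gripper_width: 85.2
```

```bash
python3 -c "
from h import *
go(484,-146.5,82,116.5)"
```

```text
at [ 483.9 -146.3   82.1] jaw 116.2
shift [-0.2  0.   0.1] turns [(116.5, array([-0.13, -0.17, -0.3 ])), (296.5, array([ -0.27,   0.21, 179.7 ]))]
j [-0.45   0.13   1.967  0.     1.049 -2.478] F [ 0.5 -0.2  0.5]
```

>>> {"api": "arm_command", "payload": {"motion": [{"xyz": [0, 0, 0], "turn": [0, 0, 0], "grip": 255}, {"xyz": [0, 0, 0], "turn": [0, 0, 0], "grip": 255}, {"xyz": [0, 0, 0], "turn": [0, 0, 0], "grip": 255}, {"xyz": [0, 0, 0], "turn": [0, 0, 0], "grip": 255}, {"xyz": [0, 0, 0], "turn": [0, 0, 0], "grip": 255}], "newtons": 70}}

```text
t: 3.53
eef_pos: [484.3, -146.5, 82.7]
tool_rot: [-1.659, -2.665, 0.0]
contact_force: [0.3, -0.9, -0.2]
gripper_width: 25.7
```

>>> {"api": "arm_command", "payload": {"motion": [{"xyz": [0, 0, 0], "turn": [0, 0, 0], "grip": 255}, {"xyz": [0, 0, 0], "turn": [0, 0, 0], "grip": 255}, {"xyz": [0, 0, 0], "turn": [0, 0, 0], "grip": 255}, {"xyz": [0, 0, 0], "turn": [0, 0, 0], "grip": 255}, {"xyz": [0, 0, 0], "turn": [0, 0, 0], "grip": 255}]}}

```text
t: 3.95
eef_pos: [484.4, -146.5, 82.9]
tool_rot: [-1.659, -2.665, 0.0]
contact_force: [-0.1, 0.6, 2.6]
gripper_width: 14.8
```

>>> {"api": "arm_command", "payload": {"motion": [{"xyz": [0, 0, -0.02], "turn": [0, 0, 0], "grip": 255}, {"xyz": [0, 0, -0.06], "turn": [0, 0, 0], "grip": 255}, {"xyz": [0, 0, -0.1], "turn": [0, 0, 0], "grip": 255}, {"xyz": [0, 0, -0.14], "turn": [0, 0, 0], "grip": 255}, {"xyz": [0, 0, -0.18], "turn": [0, 0, 0], "grip": 255}]}}

```text
t: 4.37
eef_pos: [484.1, -146.3, 264.0]
tool_rot: [-1.658, -2.664, 0.001]
contact_force: [1.3, 0.4, -2.7]
gripper_width: 14.6
```

```bash
python3 -c "
from h import *
go(660,181,300,96)"
```

```text
at [ 484.1 -146.3  264. ] jaw 116.2
shift [216.2 302.3 -36. ] turns [(96, array([-0.16, -0.15, 20.2 ])), (276, array([   0.21,   -0.23, -159.8 ]))]
j [-0.45  -0.076  1.81   0.     1.412 -2.478] F [ 1.3  0.4 -2.7]
```

>>> {"api": "arm_command", "payload": {"motion": [{"xyz": [0.015, 0.02, -0.006], "turn": [0, 0, 2], "grip": 255}, {"xyz": [0.035, 0.05, -0.012], "turn": [0, 0, 5], "grip": 255}, {"xyz": [0.055, 0.08, -0.018], "turn": [0, 0, 8], "grip": 255}, {"xyz": [0.075, 0.11, -0.024], "turn": [0, 0, 12], "grip": 255}, {"xyz": [0.095, 0.14, -0.03], "turn": [0, 0, 15], "grip": 255}]}}

```text
t: 4.78
eef_pos: [568.1, 2.1, 293.8]
tool_rot: [-1.996, -2.42, 0.002]
contact_force: [1.0, -0.0, -1.1]
gripper_width: 15.3
```

```bash
python3 -c "
from h import *
go(660,181,300,96)"
```

```text
at [568.1   2.1 293.8] jaw 100.97
shift [158.1 124.2  -6.3] turns [(96, array([-0.22, -0.13,  4.97])), (276, array([   0.2 ,   -0.34, -175.03]))]
j [-1.360e-01  6.100e-02  1.618e+00  1.000e-03  1.467e+00 -1.898e+00] F [ 1.  -0.  -1.1]
```

>>> {"api": "arm_command", "payload": {"motion": [{"xyz": [0.03, 0.024, 0], "turn": [0, 0, 1], "grip": 255}, {"xyz": [0.06, 0.048, -0.002], "turn": [0, 0, 2], "grip": 255}, {"xyz": [0.09, 0.072, -0.004], "turn": [0, 0, 3], "grip": 255}, {"xyz": [0.122, 0.096, -0.006], "turn": [0, 0, 4], "grip": 255}, {"xyz": [0.15, 0.118, -0.006], "turn": [0, 0, 5], "grip": 255}]}}

```text
t: 5.2
eef_pos: [655.8, 174.3, 299.2]
tool_rot: [-2.1, -2.33, 0.003]
contact_force: [0.6, -0.0, -2.0]
gripper_width: 15.0
```

>>> {"api": "arm_command", "payload": {"motion": [{"xyz": [0.008, 0.006, 0], "turn": [0, 0, 0], "grip": 255}, {"xyz": [0.008, 0.006, 0], "turn": [0, 0, 0], "grip": 255}, {"xyz": [0.008, 0.006, 0], "turn": [0, 0, 0], "grip": 255}]}}

```text
t: 5.45
eef_pos: [660.4, 182.9, 297.7]
tool_rot: [-2.097, -2.331, 0.007]
contact_force: [-0.1, -0.2, -2.4]
gripper_width: 14.9
```

```bash
python3 -c "
from h import *
go(660,181,300,96)
wshot('w2')"
```

```text
at [660.4 182.9 297.7] jaw 96.04
shift [-1.9 -0.7 -2.3] turns [(96, array([-0.41, -0.09,  0.04])), (276, array([ 1.4000e-01, -6.4000e-01, -1.7996e+02]))]
j [ 0.154  0.345  1.283  0.002  1.52  -1.522] F [-0.1 -0.2 -2.4]
```

View pics/w2.png

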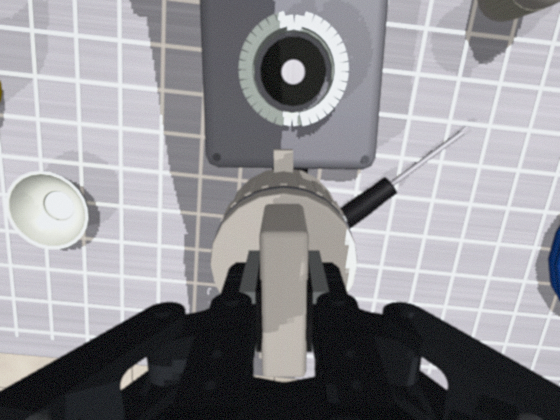

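The collar is at (294,69), with gaps near (291,20) and (293,122). The cartridge is held, with one lug at (284,160). Zooming in on the collar.

```bash
python3 - <<'E'
from h import *
import pickle
d=pickle.load(open('w2.pkl','rb'));im=d['color'];W=cloud(d)
save('w2c',cv2.resize(im[5:135,229:359],(585,585),interpolation=cv2.INTER_CUBIC))
P=W[0:135,225:365]
m=(P[...,2]>82)&(P[...,2]<120);q=P[m]
print(np.percentile(q[:,2],[5,25,50,75,95]),cv2.minEnclosingCircle(q[:,:2].astype(np.float32)))
h=(W[...,2]>50)&(W[...,2]<70);h[170:]=0;q=W[h];print(np.median(q[:,2]),cv2.minAreaRect(q[:,:2].astype(np.float32)))
# fit at rim height
v,u=np.nonzero(m);
zr=np.percentile(P[m][:,2],60)
print('zr',zr)
for (a,b) in [(291,20),(293,122)]: print(ray(d,a,b,zr))
# brightness vs angle on ring radii 36..45 in world
D,t=ext(d);K=np.array(d['K'])
c,_=cv2.minEnclosingCircle(P[m][:,:2].astype(np.float32))
g=cv2.cvtColor(im,cv2.COLOR_RGB2GRAY).astype(np.float32)
for ang in range(0,360,4):
    o=[]
    for r in (37,40,43):
        X=np.array([c[0]+r*np.cos(np.radians(ang)),c[1]+r*np.sin(np.radians(ang)),zr])
        p=K@(D@X+t);p=p[:2]/p[2];x,y=int(round(p[0])),int(round(p[1]))
        o.append((int(g[y,x]),int(np.nan_to_num(W[y,x,2])))if 0<=y<420 else None)
    if ang<40 or ang>320 or 140<ang<220: print(ang,o)
E
```

```text
[88.19200828 90.30826545 90.89392905 91.45871708 92.19306194] ((566.9873046875, 182.29653930664062), 46.22676086425781)
60.69816615770387 ((573.33251953125, 252.78741455078125), (152.34918212890625, 310.7125549316406), 6.090407371520996)
zr 91.11265738938809
[528.99348145 176.10349313  91.11265739]
[609.19195155 186.76085024  91.11265739]
0 [(238, 71), (239, 73), (241, 73)]
4 [(238, 71), (226, 72), (175, 60)]
8 [(239, 73), (241, 72), (239, 72)]
12 [(225, 71), (171, 73), (172, 72)]
16 [(224, 90), (228, 89), (230, 90)]
20 [(238, 90), (240, 90), (238, 89)]
24 [(239, 90), (234, 91), (229, 89)]
28 [(240, 89), (240, 91), (242, 90)]
32 [(240, 91), (238, 89), (240, 91)]
36 [(239, 91), (232, 89), (222, 90)]
144 [(238, 90), (235, 91), (232, 91)]
148 [(237, 90), (240, 91), (238, 91)]
152 [(237, 90), (237, 90), (237, 90)]
156 [(238, 91), (237, 89), (224, 90)]
160 [(236, 92), (237, 91), (238, 90)]
164 [(237, 91), (235, 90), (231, 90)]
168 [(237, 90), (237, 92), (238, 89)]
172 [(237, 90), (238, 89), (237, 90)]
176 [(236, 72), (236, 73), (182, 60)]
180 [(237, 73), (238, 72), (161, 60)]
184 [(233, 72), (225, 71), (175, 60)]
188 [(235, 71), (234, 73), (182, 59)]
192 [(236, 73), (237, 73), (164, 61)]
196 [(238, 90), (237, 89), (229, 90)]
200 [(237, 90), (236, 92), (238, 90)]
204 [(228, 92), (171, 92), (175, 91)]
208 [(168, 90), (174, 90), (171, 89)]
212 [(169, 90), (174, 91), (174, 90)]
216 [(169, 90), (168, 89), (154, 90)]
324 [(171, 91), (168, 90), (146, 91)]
328 [(170, 90), (168, 90), (170, 91)]
332 [(165, 91), (172, 90), (166, 90)]
336 [(172, 90), (167, 90), (170, 91)]
340 [(166, 90), (167, 91), (169, 90)]
344 [(175, 90), (166, 91), (155, 91)]
348 [(167, 91), (170, 89), (171, 89)]
352 [(232, 89), (170, 90), (166, 89)]
356 [(240, 73), (239, 73), (233, 71)]
```

View pics/w2c.png

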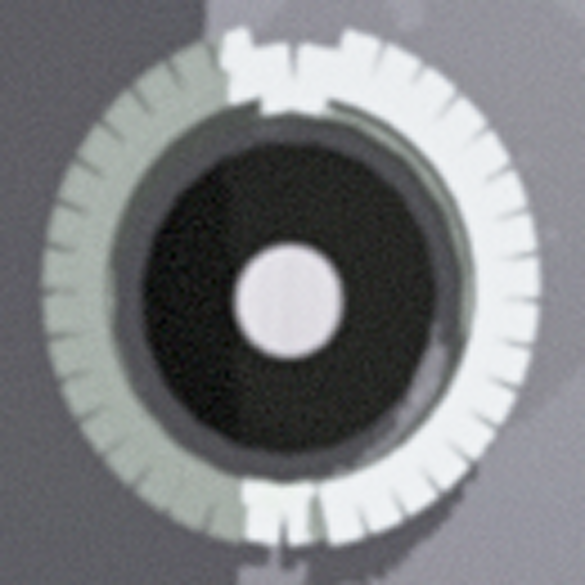

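```bash
python3 - <<'E'
from h import *
import pickle
d=pickle.load(open('w2.pkl','rb'));W=cloud(d)
P=W[0:135,225:365]
m=(P[...,2]>86)&(P[...,2]<96)
q=P[m];c,r=cv2.minEnclosingCircle(q[:,:2].astype(np.float32));print(c,r,'rim z',np.median(q[:,2]))
# circle LSQ using outer hull points of slots-free rim
hp=cv2.convexHull(q[:,:2].astype(np.float32))[:,0]
A=np.c_[2*hp,np.ones(len(hp))];s=np.linalg.lstsq(A,(hp**2).sum(1),rcond=None)[0];print('lsq',s[:2],np.sqrt(s[2]+s[:2]@s[:2]))
c=np.array(c)
rr=np.hypot(P[...,0]-c[0],P[...,1]-c[1]);an=np.degrees(np.arctan2(P[...,1]-c[1],P[...,0]-c[0]))
ring=(rr>37)&(rr<42)
lo=ring&(P[...,2]<82)&(P[...,2]>65)
S=[]
for sel in (lo&(abs(an)<60),lo&(abs(an)>120)):
    p=P[sel];print(len(p),p[:,:2].mean(0),np.percentile(an[sel]%360 if abs(an[sel]).mean()>90 else an[sel],[2,50,98]),np.median(p[:,2]));S.append(p[:,:2].mean(0))
D=S[0]-S[1];print('slot axis',np.degrees(np.arctan2(D[1],D[0])),'mid',(S[0]+S[1])/2)
go(567,182.3,220,96)
E
```

```text
(566.9873046875, 182.29653930664062) 46.22676086425781 rim z 90.92222405690399
lsq [567.10274462 182.28663659] 46.00495100913496
90 [606.18506182 185.94956793] [-4.494542    5.37552269 14.90589826] 72.8073567220599
101 [527.79498945 179.27821548] [175.42832193 183.85066529 193.72804346] 73.10744052793576
slot axis 4.864410615006453 mid [566.99002564 182.6138917 ]
at [660.4 182.  298.2] jaw 95.97
shift [  9.9 -92.3  78.8] turns [(96, array([-0.38, -0.09, -0.03])), (-84, array([-1.4000e-01,  6.0000e-01,  1.7997e+02]))]
j [ 0.153  0.344  1.284  0.002  1.52  -1.522] F [-0.2 -0.3 -1.9]
```

```bash
python3 - <<'E'
from h import *
import pickle
d=pickle.load(open('w2.pkl','rb'));im=d['color'];W=cloud(d)
save('w2d',cv2.resize(im[140:390,200:370],(544,800)[::1],interpolation=cv2.INTER_CUBIC)[:600])
p,R=pose();fz=p[2]-82.9;print('foot',fz)
L=ray(d,284,160,fz+12);print('lug top',L,'rel',L-p, R.inv().apply(L-p))
# disc: points at foot+60
m=(abs(W[...,2]-(fz+60))<6);m[:,:190]=0;m[:,380:]=0;q=W[m]
Q=R.inv().apply(q-p);print('disc in tool',len(Q),np.median(Q,0));hp=cv2.convexHull(Q[:,:2].astype(np.float32))[:,0]
hp=hp[hp[:,1]<-3]
A=np.c_[2*hp,np.ones(len(hp))];s=np.linalg.lstsq(A,(hp**2).sum(1),rcond=None)[0];print('disc lsq',s[:2],np.sqrt(s[2]+s[:2]@s[:2]))
m=(abs(W[...,2]-(fz+96))<5);m[:,250:315]&=True;m[:,:255]=0;m[:,315:]=0
q=R.inv().apply(W[m]-p);q=q[abs(q[:,0])<12];print('bar',len(q),np.median(q,0),cv2.minAreaRect(q[:,:2].astype(np.float32)))
E
```

```text
foot 215.2595131385793
lug top [622.24332088 179.94668811 227.25951314] rel [-38.14981312  -2.0866351  -70.9       ] [  1.77958676 -37.68508321  71.15644638]
disc in tool 6171 [  0.92822447 -14.55738325  22.59357282]
disc lsq [ 1.43910909 -0.60343524] 31.600769597881484
bar 7098 [  1.71602723  -5.07706855 -13.41660473] ((1.9507226943969727, -0.5269069671630859), (56.306331634521484, 20.154382705688477), 89.66773223876953)
```

View pics/w2d.png

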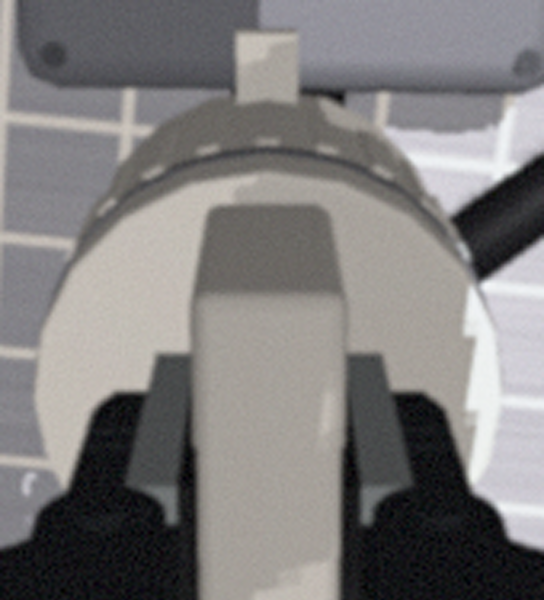

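```bash
python3 -c "
from h import *
go(567.7,180.8,200,95)"
```

```text
at [660.4 182.  298.2] jaw 95.97
shift [  8.3 -91.7  98.8] turns [(95, array([-0.38, -0.09,  0.97])), (275, array([ 1.4000e-01, -6.0000e-01, -1.7903e+02]))]
j [ 0.153  0.344  1.284  0.002  1.52  -1.522] F [-0.2 -0.3 -1.9]
```

>>> {"api": "arm_command", "payload": {"motion": [{"xyz": [0.002, -0.025, 0.01], "turn": [-0.4, -0.1, 1], "grip": 255}, {"xyz": [0.005, -0.055, 0.03], "turn": [-0.4, -0.1, 1], "grip": 255}, {"xyz": [0.008, -0.08, 0.06], "turn": [-0.4, -0.1, 1], "grip": 255}, {"xyz": [0.0083, -0.0917, 0.09], "turn": [-0.4, -0.1, 1], "grip": 255}, {"xyz": [0.0083, -0.0917, 0.099], "turn": [-0.4, -0.1, 1], "grip": 255}]}}

```text
t: 5.92
eef_pos: [562.1, 178.6, 194.7]
tool_rot: [-2.121, -2.311, 0.012]
contact_force: [-0.4, 0.3, -3.2]
gripper_width: 15.2
```

>>> {"api": "arm_command", "payload": {"motion": [{"xyz": [0, 0, 0], "turn": [0, 0, 0], "grip": 255}, {"xyz": [0, 0, 0], "turn": [0, 0, 0], "grip": 255}]}}

```text
t: 6.08
eef_pos: [562.0, 177.3, 194.7]
tool_rot: [-2.123, -2.309, 0.014]
contact_force: [-0.3, 0.0, -1.4]
gripper_width: 14.9
```

```bash
python3 -c "
from h import *
go(567.7,180.8,185,95)"
```

```text
at [562.  177.3 194.7] jaw 94.81
shift [3.1 6.  9.6] turns [(95, array([-0.59,  0.11, -0.19])), (275, array([  0.18,   0.93, 179.81]))]
j [ 1.720e-01  1.870e-01  1.669e+00 -1.000e-03  1.297e+00 -1.482e+00] F [-0.3  0.  -1.4]
```

>>> {"api": "arm_command", "payload": {"motion": [{"xyz": [0.0031, 0.006, 0], "turn": [-0.6, 0.1, -0.2], "grip": 255}, {"xyz": [0.0031, 0.006, 0], "turn": [-0.6, 0.1, -0.2], "grip": 255}, {"xyz": [0.0031, 0.006, 0], "turn": [-0.6, 0.1, -0.2], "grip": 255}, {"xyz": [0.0031, 0.006, 0], "turn": [-0.6, 0.1, -0.2], "grip": 255}]}}

```text
t: 6.42
eef_pos: [569.0, 181.0, 195.9]
tool_rot: [2.121, 2.315, 0.003]
contact_force: [-0.9, -0.0, -1.6]
gripper_width: 15.4
```

```bash
python3 -c "
from h import *
go(567.7,180.8,185,95)"
```

```text
at [569.  181.  195.9] jaw 95.0
shift [-0.1 -1.3 10.9] turns [(95, array([0.14, 0.  , 0.  ])), (275, array([  -0.  ,    0.22, -180.  ]))]
j [ 0.176  0.194  1.657 -0.     1.288 -1.482] F [-0.9 -0.  -1.6]
```

>>> {"api": "arm_command", "payload": {"motion": [{"xyz": [0, -0.0013, 0.004], "turn": [0.1, 0, 0], "grip": 255}, {"xyz": [0, -0.0013, 0.008], "turn": [0.1, 0, 0], "grip": 255}, {"xyz": [0, -0.0013, 0.008], "turn": [0.1, 0, 0], "grip": 255}, {"xyz": [0, -0.0013, 0.008], "turn": [0.1, 0, 0], "grip": 255}]}}

```text
t: 6.75
eef_pos: [567.3, 180.8, 187.2]
tool_rot: [-2.122, -2.316, 0.001]
contact_force: [0.1, 0.6, -1.9]
gripper_width: 15.1
```

```bash
python3 -c "
from h import *
go(567.7,180.8,185,95)
d=wshot('w3');im=d['color']
d2=get_image('scene')['color']
save('w3c',np.hstack([cv2.resize(im[60:260,180:380],(400,400),interpolation=cv2.INTER_CUBIC),cv2.resize(d2[120:220,265:365],(400,400),interpolation=cv2.INTER_CUBIC)]))"
```

```text
at [567.3 180.8 187.2] jaw 95.01
shift [-0.1  0.4  2.2] turns [(95, array([-0.03,  0.01,  0.01])), (275, array([-2.0000e-02, -5.0000e-02, -1.7999e+02]))]
j [ 0.176  0.201  1.667 -0.     1.275 -1.482] F [ 0.1  0.6 -1.9]
```

View pics/w3c.png

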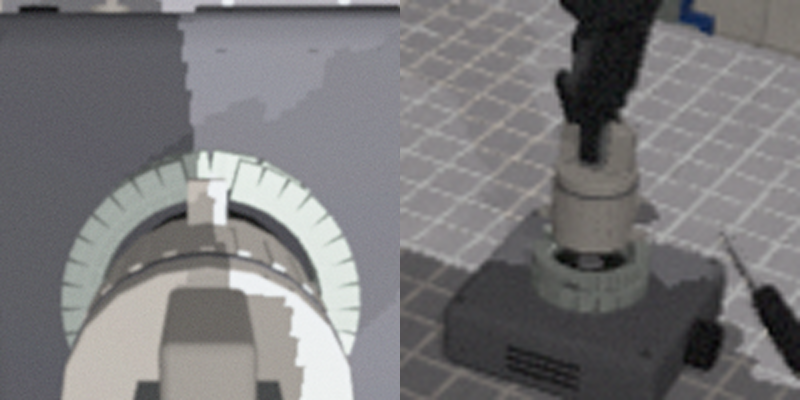

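The lug at crop (207,200) lines up with the slot at about (205,165), and the foot is centred over the bore. Now a slow descent while watching force.

>>> {"api": "arm_command", "payload": {"motion": [{"xyz": [0, 0.0003, 0.004], "turn": [0, 0, 0], "grip": 255}, {"xyz": [0, 0.0003, 0.007], "turn": [0, 0, 0], "grip": 255}, {"xyz": [0, 0.0003, 0.009], "turn": [0, 0, 0], "grip": 255}, {"xyz": [0, 0.0003, 0.011], "turn": [0, 0, 0], "grip": 255}, {"xyz": [0, 0.0003, 0.013], "turn": [0, 0, 0], "grip": 255}]}}

```text
t: 7.27
eef_pos: [567.8, 180.9, 174.3]
tool_rot: [2.122, 2.316, -0.0]
contact_force: [0.4, 0.3, -0.8]
gripper_width: 15.1
```

```bash
python3 -c "
from h import *
go(567.7,180.8,164,95)"
```

```text
at [567.8 180.9 174.3] jaw 95.01
shift [-0.1 -0.1 10.3] turns [(95, array([-0.  ,  0.01,  0.01])), (275, array([-2.0000e-02, -0.0000e+00, -1.7999e+02]))]
j [ 0.176  0.214  1.677 -0.     1.251 -1.482] F [ 0.4  0.3 -0.8]
```

Foot is about 91 mm, at the rim, with no contact yet. I'll go on at 1 mm per row.

>>> {"api": "arm_command", "payload": {"motion": [{"xyz": [0, 0, 0.001], "turn": [0, 0, 0], "grip": 255}, {"xyz": [0, 0, 0.002], "turn": [0, 0, 0], "grip": 255}, {"xyz": [0, 0, 0.003], "turn": [0, 0, 0], "grip": 255}, {"xyz": [0, 0, 0.004], "turn": [0, 0, 0], "grip": 255}, {"xyz": [0, 0, 0.005], "turn": [0, 0, 0], "grip": 255}]}}

```text
t: 7.68
eef_pos: [567.8, 180.9, 169.4]
tool_rot: [2.122, 2.316, 0.0]
contact_force: [-0.2, -0.5, -1.2]
gripper_width: 14.9
```

>>> {"api": "arm_command", "payload": {"motion": [{"xyz": [0, 0, 0.001], "turn": [0, 0, 0], "grip": 255}, {"xyz": [0, 0, 0.002], "turn": [0, 0, 0], "grip": 255}, {"xyz": [0, 0, 0.003], "turn": [0, 0, 0], "grip": 255}, {"xyz": [0, 0, 0.004], "turn": [0, 0, 0], "grip": 255}, {"xyz": [0, 0, 0.005], "turn": [0, 0, 0], "grip": 255}]}}

```text
t: 8.1
eef_pos: [567.9, 181.0, 164.3]
tool_rot: [2.122, 2.316, 0.0]
contact_force: [0.7, 0.8, -1.3]
gripper_width: 14.9
```

>>> {"api": "arm_command", "payload": {"motion": [{"xyz": [0, 0, 0.001], "turn": [0, 0, 0], "grip": 255}, {"xyz": [0, 0, 0.002], "turn": [0, 0, 0], "grip": 255}, {"xyz": [0, 0, 0.003], "turn": [0, 0, 0], "grip": 255}, {"xyz": [0, 0, 0.004], "turn": [0, 0, 0], "grip": 255}, {"xyz": [0, 0, 0.005], "turn": [0, 0, 0], "grip": 255}]}}

```text
t: 8.52
eef_pos: [567.9, 181.0, 159.3]
tool_rot: [2.122, 2.316, 0.0]
contact_force: [-0.4, 0.4, -1.6]
gripper_width: 15.2
```

>>> {"api": "arm_command", "payload": {"motion": [{"xyz": [0, 0, 0.001], "turn": [0, 0, 0], "grip": 255}, {"xyz": [0, 0, 0.002], "turn": [0, 0, 0], "grip": 255}, {"xyz": [0, 0, 0.003], "turn": [0, 0, 0], "grip": 255}, {"xyz": [0, 0, 0.003], "turn": [0, 0, 0], "grip": 255}]}}

```text
t: 8.85
eef_pos: [568.1, 181.0, 156.6]
tool_rot: [2.122, 2.316, 0.001]
contact_force: [-0.7, 1.4, 2.0]
gripper_width: 15.0
```

Seal contact felt: Fz went from -1.6 to +2.0, which puts seal-free at TCP 157.6, the track floor at about 147.6 and the turning window at 147.6–149.6. Pressing on.

>>> {"api": "arm_command", "payload": {"motion": [{"xyz": [0, 0, 0.001], "turn": [0, 0, 0], "grip": 255}, {"xyz": [0, 0, 0.002], "turn": [0, 0, 0], "grip": 255}, {"xyz": [0, 0, 0.003], "turn": [0, 0, 0], "grip": 255}, {"xyz": [0, 0, 0.004], "turn": [0, 0, 0], "grip": 255}, {"xyz": [0, 0, 0.004], "turn": [0, 0, 0], "grip": 255}]}}

```text
t: 9.27
eef_pos: [568.2, 181.0, 152.9]
tool_rot: [2.122, 2.316, 0.001]
contact_force: [-2.5, -0.4, 5.5]
gripper_width: 14.9
```

>>> {"api": "arm_command", "payload": {"motion": [{"xyz": [0, 0, 0.001], "turn": [0, 0, 0], "grip": 255}, {"xyz": [0, 0, 0.002], "turn": [0, 0, 0], "grip": 255}, {"xyz": [0, 0, 0.003], "turn": [0, 0, 0], "grip": 255}, {"xyz": [0, 0, 0.003], "turn": [0, 0, 0], "grip": 255}]}}

```text
t: 9.6
eef_pos: [568.3, 181.0, 150.5]
tool_rot: [2.122, 2.316, 0.002]
contact_force: [-3.0, -1.0, 8.2]
gripper_width: 15.1
```

```bash
python3 -c "
from h import *
go(567.7,180.8,148.6,95)"
```

```text
at [568.3 181.  150.5] jaw 95.01
shift [-0.2 -0.6  1.9] turns [(95, array([ 0.07, -0.  ,  0.01])), (275, array([ 1.0000e-02,  1.2000e-01, -1.7999e+02]))]
j [ 0.176  0.239  1.695 -0.     1.206 -1.482] F [-3.  -1.   8.2]
```

>>> {"api": "arm_command", "payload": {"motion": [{"xyz": [0, -0.0004, 0.0006], "turn": [0, 0, 0], "grip": 255}, {"xyz": [0, -0.0008, 0.0012], "turn": [0, 0, 0], "grip": 255}, {"xyz": [0, -0.0008, 0.0015], "turn": [0, 0, 0], "grip": 255}, {"xyz": [0, -0.0008, 0.0015], "turn": [0, 0, 0], "grip": 255}]}}

```text
t: 9.93
eef_pos: [568.1, 181.1, 150.2]
tool_rot: [2.121, 2.315, 0.004]
contact_force: [-2.6, -0.7, 9.3]
gripper_width: 15.1
```

```bash
python3 -c "
from h import *
go(567.7,180.8,148.6,95)"
```

```text
at [568.1 181.1 150.2] jaw 95.02
shift [-0.2 -0.4  1.6] turns [(95, array([ 0.17, -0.01,  0.02])), (275, array([ 1.0000e-02,  2.7000e-01, -1.7998e+02]))]
j [ 0.176  0.238  1.697 -0.     1.204 -1.482] F [-2.6 -0.7  9.3]
```

>>> {"api": "arm_command", "payload": {"motion": [{"xyz": [0, -0.0004, 0.0008], "turn": [0, 0, 0], "grip": 255}, {"xyz": [0, -0.0006, 0.0014], "turn": [0, 0, 0], "grip": 255}, {"xyz": [0, -0.0006, 0.002], "turn": [0, 0, 0], "grip": 255}, {"xyz": [0, -0.0006, 0.002], "turn": [0, 0, 0], "grip": 255}]}}

```text
t: 10.27
eef_pos: [568.0, 181.0, 149.3]
tool_rot: [2.12, 2.314, 0.005]
contact_force: [-3.6, -1.0, 10.1]
gripper_width: 14.6
```

```bash
python3 -c "
from h import *
go(567.7,180.8,148.6,95)
W=wshot('w4')"
```

```text
at [568.  181.  149.3] jaw 95.02
shift [-0.2 -0.4  0.7] turns [(95, array([ 0.24, -0.01,  0.02])), (275, array([ 1.0000e-02,  3.8000e-01, -1.7998e+02]))]
j [ 0.176  0.238  1.699 -0.     1.201 -1.482] F [-3.6 -1.  10.1]
```

View pics/w4.png

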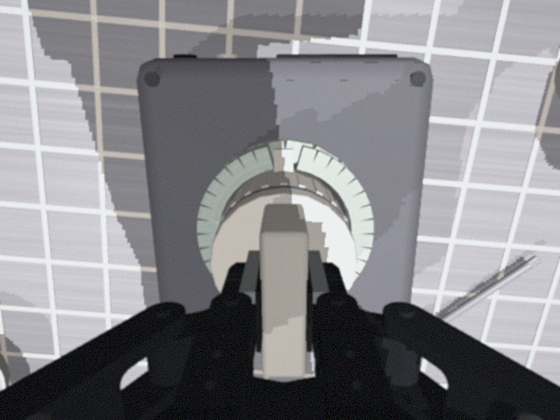

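Pressed with about 11.7 N contact at the track floor level, still unturned. I'll start turning clockwise (positive about tool z), holding a slight down bias and easing off the side load.

>>> {"api": "arm_command", "payload": {"motion": [{"xyz": [0, -0.001, 0.0015], "turn": [0.3, 0, 0], "grip": 255}, {"xyz": [0, -0.001, 0.0015], "turn": [0.3, 0, 2], "grip": 255}, {"xyz": [0, -0.001, 0.0015], "turn": [0.3, 0, 5], "grip": 255}, {"xyz": [0, -0.001, 0.0015], "turn": [0.3, 0, 8], "grip": 255}, {"xyz": [0, -0.001, 0.0015], "turn": [0.3, 0, 10], "grip": 255}]}}

```text
t: 10.73
eef_pos: [568.6, 181.1, 149.7]
tool_rot: [2.318, 2.119, 0.004]
contact_force: [-0.7, -1.2, 8.2]
gripper_width: 14.7
```

```bash
python3 -c "
from h import *
go(567.7,180.8,148.6,5)
print(read_state()['torque'])"
```

```text
at [568.6 181.1 149.7] jaw 84.87
shift [-0.4 -0.8  1.1] turns [(5, array([ 0.09, -0.17, 79.87])), (185, array([ 1.7000e-01,  9.0000e-02, -1.0013e+02]))]
j [ 0.176  0.239  1.696  0.     1.203 -1.305] F [-0.7 -1.2  8.2]
[-0.04850371  0.28595871  0.05803499]
```

>>> {"api": "arm_command", "payload": {"motion": [{"xyz": [0, -0.0007, 0.0015], "turn": [0.1, -0.1, 4], "grip": 255}, {"xyz": [0, -0.0007, 0.0017], "turn": [0.1, -0.1, 8], "grip": 255}, {"xyz": [0, -0.0007, 0.0017], "turn": [0.1, -0.1, 12], "grip": 255}, {"xyz": [0, -0.0007, 0.0017], "turn": [0.1, -0.1, 16], "grip": 255}, {"xyz": [0, -0.0007, 0.0017], "turn": [0.1, -0.1, 20], "grip": 255}]}}

```text
t: 11.15
eef_pos: [569.4, 181.2, 149.7]
tool_rot: [2.652, 1.679, 0.006]
contact_force: [-1.3, -0.9, 8.7]
gripper_width: 14.5
```

```bash
python3 -c "
from h import *
go(567.7,180.8,148.6,5)
print(read_state()['torque'])
d=wshot('w5')
save('w5c',cv2.resize(d['color'][100:300,180:380],(400,400)))"
```

```text
at [569.4 181.2 149.7] jaw 64.69
shift [-1.1 -1.3  1.1] turns [(5, array([ 0.16, -0.22, 59.69])), (185, array([   0.26,    0.18, -120.31]))]
j [ 1.770e-01  2.400e-01  1.695e+00 -1.000e-03  1.202e+00 -9.520e-01] F [-1.3 -0.9  8.7]
[-0.12220914  0.29555802  0.09691016]
```

View pics/w5c.png

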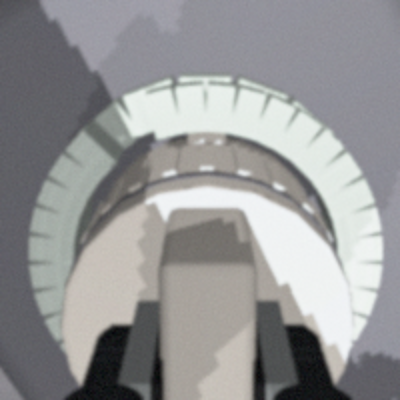

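The slot is now empty, at crop (105,130), and the lug has gone under the ledge. Torque is low, so I'll keep turning.

>>> {"api": "arm_command", "payload": {"motion": [{"xyz": [-0.0005, -0.0008, 0.0016], "turn": [0.2, -0.2, 5], "grip": 255}, {"xyz": [-0.0007, -0.001, 0.0017], "turn": [0.2, -0.2, 10], "grip": 255}, {"xyz": [-0.0007, -0.001, 0.0017], "turn": [0.2, -0.2, 15], "grip": 255}, {"xyz": [-0.0007, -0.001, 0.0017], "turn": [0.2, -0.2, 20], "grip": 255}, {"xyz": [-0.0007, -0.001, 0.0017], "turn": [0.2, -0.2, 25], "grip": 255}]}}

```text
t: 11.62
eef_pos: [569.8, 181.2, 149.9]
tool_rot: [2.958, 1.053, 0.006]
contact_force: [-0.4, -0.4, 8.1]
gripper_width: 14.9
```

```bash
python3 -c "
from h import *
go(567.7,180.8,148.6,5)
print(read_state()['torque'])"
```

```text
at [569.8 181.2 149.9] jaw 39.19
shift [-1.9 -1.1  1.3] turns [(5, array([ 0.09, -0.2 , 34.19])), (185, array([ 2.7000e-01,  1.1000e-01, -1.4581e+02]))]
j [ 1.760e-01  2.420e-01  1.693e+00 -1.000e-03  1.203e+00 -5.070e-01] F [-0.4 -0.4  8.1]
[0.01180406 0.24078742 0.17183157]
```

>>> {"api": "arm_command", "payload": {"motion": [{"xyz": [-0.001, -0.0008, 0.0018], "turn": [0.1, -0.2, 5], "grip": 255}, {"xyz": [-0.0014, -0.001, 0.002], "turn": [0.1, -0.2, 10], "grip": 255}, {"xyz": [-0.0014, -0.001, 0.002], "turn": [0.1, -0.2, 15], "grip": 255}, {"xyz": [-0.0014, -0.001, 0.002], "turn": [0.1, -0.2, 20], "grip": 255}, {"xyz": [-0.0014, -0.001, 0.002], "turn": [0.1, -0.2, 25], "grip": 255}]}}

```text
t: 12.03
eef_pos: [569.8, 181.3, 149.8]
tool_rot: [3.118, 0.382, 0.007]
contact_force: [-0.3, -0.4, 8.2]
gripper_width: 15.2
```

```bash
python3 -c "
from h import *
go(567.7,180.8,148.6,5)
print(read_state()['torque'])"
```

```text
at [569.8 181.3 149.8] jaw 13.96
shift [-2.2 -0.   1.2] turns [(5, array([ 0.01, -0.25,  8.96])), (185, array([ 3.7000e-01,  2.0000e-02, -1.7104e+02]))]
j [ 0.176  0.241  1.694 -0.     1.202 -0.067] F [-0.3 -0.4  8.2]
[0.00266035 0.19267353 0.20540324]
```

>>> {"api": "arm_command", "payload": {"motion": [{"xyz": [-0.0015, 0, 0.0018], "turn": [0, -0.2, 2], "grip": 255}, {"xyz": [-0.0015, 0, 0.002], "turn": [0, -0.2, 4], "grip": 255}, {"xyz": [-0.0015, 0, 0.002], "turn": [0, -0.2, 6], "grip": 255}, {"xyz": [-0.0015, 0, 0.002], "turn": [0, -0.2, 8], "grip": 255}, {"xyz": [-0.0015, 0, 0.002], "turn": [0, -0.2, 9], "grip": 255}]}}

```text
t: 12.45
eef_pos: [569.2, 181.3, 149.5]
tool_rot: [-3.138, -0.134, -0.005]
contact_force: [-4.6, 0.4, 11.1]
gripper_width: 15.0
```

```bash
python3 -c "
from h import *
go(567.7,180.8,148.6,5)
print(read_state()['torque'])"
```

```text
at [569.2 181.3 149.5] jaw 4.91
shift [-1.5  0.4  0.9] turns [(5, array([-0.01, -0.17, -0.09])), (-175, array([-2.7000e-01,  1.0000e-02,  1.7991e+02]))]
j [ 0.176  0.241  1.695 -0.     1.203  0.091] F [-4.6  0.4 11.1]
[0.13346205 0.98848526 0.45334946]
```

At the quarter turn (jaw 4.9°), with torque just rising. I'll hold pressed briefly, then ease up to let it spring into the pockets.

>>> {"api": "arm_command", "payload": {"motion": [{"xyz": [0, 0, 0.0015], "turn": [0, 0, 0], "grip": 255}, {"xyz": [0, 0, 0.0015], "turn": [0, 0, 0], "grip": 255}, {"xyz": [0, 0, 0.0005], "turn": [0, 0, 0], "grip": 255}, {"xyz": [0, 0, -0.0005], "turn": [0, 0, 0], "grip": 255}, {"xyz": [0, 0, -0.0015], "turn": [0, 0, 0], "grip": 255}]}}

```text
t: 12.87
eef_pos: [569.0, 181.4, 151.0]
tool_rot: [-3.138, -0.135, -0.005]
contact_force: [-2.8, 0.7, 2.7]
gripper_width: 14.8
```

```bash
python3 -c "
from h import *
go(567.7,180.8,148.6,5)
print(read_state()['torque'])"
```

```text
at [569.  181.4 151. ] jaw 4.94
shift [-1.4  0.5  2.4] turns [(5, array([-0.01, -0.17, -0.06])), (-175, array([-2.6000e-01,  1.0000e-02,  1.7994e+02]))]
j [ 0.177  0.239  1.694 -0.     1.206  0.091] F [-2.8  0.7  2.7]
[-0.02468767  0.45211725  0.24348468]
```

Fz fell too early for a free rise, so the lugs may still be partly under the ledge. I'll press back, turn slightly further and try again.

>>> {"api": "arm_command", "payload": {"motion": [{"xyz": [0, 0, 0.002], "turn": [0, -0.2, 0], "grip": 255}, {"xyz": [-0.0005, 0, 0.003], "turn": [0, -0.2, 1], "grip": 255}, {"xyz": [-0.0005, 0, 0.003], "turn": [0, -0.2, 2], "grip": 255}, {"xyz": [-0.0005, 0, 0.003], "turn": [0, -0.2, 3], "grip": 255}, {"xyz": [-0.0005, 0, 0.003], "turn": [0, -0.2, 3], "grip": 255}]}}

```text
t: 13.28
eef_pos: [568.2, 181.4, 149.6]
tool_rot: [3.141, 0.054, -0.002]
contact_force: [-8.7, -1.7, 14.8]
gripper_width: 14.6
```

```bash
python3 -c "
from h import *
go(567.7,180.8,148.6,5)
print(read_state()['torque'])
d=wshot('w6');save('w6c',cv2.resize(d['color'][100:300,180:380],(400,400)))"
```

```text
at [568.2 181.4 149.6] jaw 1.97
shift [-0.5  0.5  1. ] turns [(5, array([ 0.01,  0.08, -3.03])), (-175, array([ 1.3000e-01, -2.0000e-02,  1.7697e+02]))]
j [ 0.177  0.242  1.693 -0.     1.208  0.143] F [-8.7 -1.7 14.8]
[-0.18848582  1.67463639  0.69878124]
```

View pics/w6c.png

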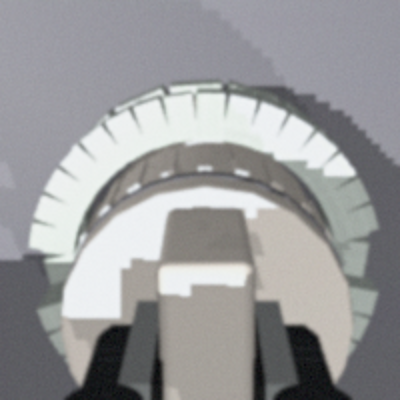

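>>> {"api": "arm_command", "payload": {"motion": [{"xyz": [-0.001, 0, 0.001], "turn": [0, 0, -1.5], "grip": 255}, {"xyz": [-0.001, 0, 0], "turn": [0, 0, -1.5], "grip": 255}, {"xyz": [-0.001, 0, -0.001], "turn": [0, 0, -1.5], "grip": 255}, {"xyz": [-0.001, 0, -0.002], "turn": [0, 0, -1.5], "grip": 255}, {"xyz": [-0.001, 0, -0.002], "turn": [0, 0, -1.5], "grip": 255}]}}

```text
t: 13.75
eef_pos: [567.9, 181.5, 152.4]
tool_rot: [-3.14, -0.096, -0.0]
contact_force: [-2.2, 0.4, 6.4]
gripper_width: 15.0
```

```bash
python3 -c "
from h import *
go(567.7,180.8,148.6,5)
print(read_state()['torque'])"
```

```text
at [567.9 181.5 152.4] jaw 3.49
shift [-0.2  0.6  3.8] turns [(5, array([-0.  , -0.01, -1.51])), (185, array([-2.0000e-02,  0.0000e+00,  1.7849e+02]))]
j [ 0.177  0.237  1.693 -0.     1.211  0.116] F [-2.2  0.4  6.4]
[0.09833376 0.34383024 0.09149293]
```

It is now at 152.4, above the ledge limit, with the full seal force, so the lugs are rising into the pockets. I'll ease up the rest of the way.

>>> {"api": "arm_command", "payload": {"motion": [{"xyz": [-0.0003, 0, -0.0005], "turn": [0, 0, 0], "grip": 255}, {"xyz": [-0.0003, 0, -0.001], "turn": [0, 0, 0], "grip": 255}, {"xyz": [-0.0003, 0, -0.0015], "turn": [0, 0, 0], "grip": 255}, {"xyz": [-0.0003, 0, -0.0015], "turn": [0, 0, 0], "grip": 255}]}}

```text
t: 14.08
eef_pos: [567.8, 181.4, 154.0]
tool_rot: [-3.14, -0.096, -0.001]
contact_force: [-2.0, -0.2, 4.3]
gripper_width: 15.0
```

```bash
python3 -c "
from h import *
go(567.7,180.8,148.6,5)
print(read_state()['torque'])"
```

```text
at [567.8 181.4 154. ] jaw 3.49
shift [-0.1  0.6  5.4] turns [(5, array([-0.  , -0.04, -1.51])), (185, array([-6.0000e-02,  0.0000e+00,  1.7849e+02]))]
j [ 0.177  0.235  1.693 -0.     1.213  0.116] F [-2.  -0.2  4.3]
[0.05820422 0.2842561  0.01882538]
```

>>> {"api": "arm_command", "payload": {"motion": [{"xyz": [-0.0003, 0, -0.0005], "turn": [0, 0, 0], "grip": 255}, {"xyz": [-0.0003, 0, -0.001], "turn": [0, 0, 0], "grip": 255}, {"xyz": [-0.0003, 0, -0.001], "turn": [0, 0, 0], "grip": 255}]}}

```text
t: 14.33
eef_pos: [567.7, 181.4, 155.0]
tool_rot: [-3.14, -0.095, -0.002]
contact_force: [0.0, 0.8, 2.8]
gripper_width: 14.7
```

```bash
python3 -c "
from h import *
go(567.7,180.8,148.6,5)
print(read_state()['torque'])"
```

```text
at [567.7 181.4 155. ] jaw 3.48
shift [-0.   0.6  6.4] turns [(5, array([-0.01, -0.07, -1.52])), (185, array([-1.1000e-01,  1.0000e-02,  1.7848e+02]))]
j [ 0.177  0.233  1.693 -0.     1.214  0.116] F [0.  0.8 2.8]
[ 0.13221076 -0.06367171  0.09061766]
```

>>> {"api": "arm_command", "payload": {"motion": [{"xyz": [0, 0, 0], "turn": [0, 0, 0], "grip": 150}, {"xyz": [0, 0, 0], "turn": [0, 0, 0], "grip": 120}, {"xyz": [0, 0, 0], "turn": [0, 0, 0], "grip": 60}, {"xyz": [0, 0, 0], "turn": [0, 0, 0], "grip": 0}, {"xyz": [0, 0, 0], "turn": [0, 0, 0], "grip": 0}]}}

```text
t: 14.75
eef_pos: [567.6, 181.3, 154.7]
tool_rot: [-3.14, -0.095, -0.001]
contact_force: [-0.6, 0.1, -0.1]
gripper_width: 74.3
```

>>> {"api": "arm_command", "payload": {"motion": [{"xyz": [0, 0, 0], "turn": [0, 0, 0], "grip": 0}, {"xyz": [0, 0, 0], "turn": [0, 0, 0], "grip": 0}, {"xyz": [0, 0, 0], "turn": [0, 0, 0], "grip": 0}, {"xyz": [0, 0, -0.02], "turn": [0, 0, 0], "grip": 0}, {"xyz": [0, 0, -0.05], "turn": [0, 0, 0], "grip": 0}]}}

```text
t: 15.17
eef_pos: [565.0, 180.9, 201.3]
tool_rot: [3.139, 0.095, -0.011]
contact_force: [0.3, 0.2, -0.7]
gripper_width: 85.4
```

>>> {"api": "arm_command", "payload": {"motion": [{"xyz": [0, 0, -0.03], "turn": [0, 0, 0], "grip": 0}, {"xyz": [0, 0, -0.07], "turn": [0, 0, 0], "grip": 0}, {"xyz": [0, 0, -0.11], "turn": [0, 0, 0], "grip": 0}, {"xyz": [0, 0, -0.13], "turn": [0, 0, 0], "grip": 0}, {"xyz": [0, 0, -0.13], "turn": [0, 0, 0], "grip": 0}]}}

```text
t: 15.58
eef_pos: [568.4, 181.5, 338.9]
tool_rot: [-3.14, -0.095, -0.007]
contact_force: [0.4, 0.8, 1.2]
gripper_width: 85.2
```

```bash
python3 - <<'E'
from h import *
go(567.7,180.8,300,5)
d=wshot('w7');im=d['color'];W=cloud(d)
m=(W[...,2]>130);m[:,:180]=0;m[:,400:]=0;m[300:]=0
q=W[m];q=q[q[:,2]<185]
zt=np.median(q[:,2]);q=q[abs(q[:,2]-zt)<5]
print('bar top z',zt,cv2.minAreaRect(q[:,:2].astype(np.float32)),len(q))
# plane tilt
A=np.c_[q[:,:2]-q[:,:2].mean(0),np.ones(len(q))];print('tilt',np.linalg.lstsq(A,q[:,2],rcond=None)[0])
m=(W[...,2]>86)&(W[...,2]<95);m[:,:150]=0;m[:,420:]=0;q=W[m];print('rim',np.median(q[:,2]),cv2.minEnclosingCircle(q[:,:2].astype(np.float32)))
E
```

```text
at [568.4 181.5 338.9] jaw 3.48
shift [-0.9  0.7 38.9] turns [(5, array([-0.02, -0.27, -1.52])), (-175, array([-4.2000e-01,  4.0000e-02,  1.7848e+02]))]
j [ 0.177  0.106  1.487 -0.     1.544  0.116] F [0.4 0.8 1.2]
bar top z 133.5453115295881 ((567.2232055664062, 183.14248657226562), (62.640472412109375, 61.409976959228516), 2.179152250289917) 2531
tilt [ 4.82291476e-04 -2.61580617e-04  1.32960772e+02]
rim 90.9321958479689 ((566.9544067382812, 182.18348693847656), 46.22270965576172)
```

View pics/w7.png

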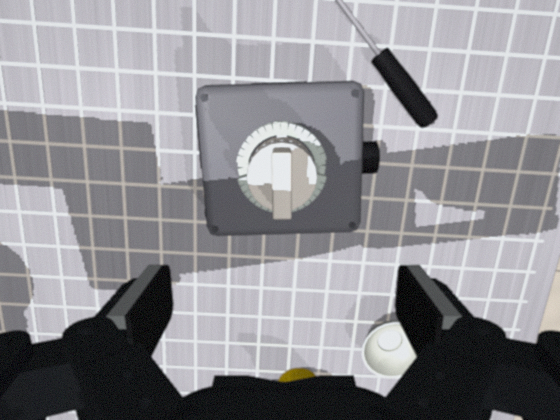

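```bash
python3 - <<'E'
from h import *
import pickle
d=pickle.load(open('w7.pkl','rb'));im=d['color'];W=cloud(d)
m=(W[...,2]>160);m[:,:180]=0;m[:,400:]=0;m[240:]=0
q=W[m];print('bar',np.median(q[:,2]),cv2.minAreaRect(q[:,:2].astype(np.float32)),len(q))
A=np.c_[q[:,:2]-q[:,:2].mean(0),np.ones(len(q))];print('tilt',np.linalg.lstsq(A,q[:,2],rcond=None)[0])
c=np.array([567.,182.25])
rr=np.hypot(W[...,0]-c[0],W[...,1]-c[1]);an=np.degrees(np.arctan2(W[...,1]-c[1],W[...,0]-c[0]))
lo=(rr>37)&(rr<45)&(W[...,2]<82)&(W[...,2]>66);lo[240:]=0
for s in (lo&(abs(an)<50),lo&(abs(an)>130)):
    print(s.sum(),np.percentile(an[s]%360 if abs(an[s]).mean()>90 else an[s],[3,50,97]),np.median(W[s],0))
q=W[(W[...,2]>56)&(W[...,2]<65)&(np.hypot(W[...,0]-c[0],W[...,1]-c[1])<140)]
print('housing',cv2.minAreaRect(q[:,:2].astype(np.float32)))
T=get_image('top');D=pickle.load(open('d0.pkl','rb'))['top']
save('top9',T['color'])
save('w7c',cv2.resize(im[80:240,200:360],(560,560),interpolation=cv2.INTER_CUBIC))
E
```

```text
bar 168.8214828017645 ((567.2277221679688, 182.1512451171875), (15.82083511352539, 56.20415115356445), 3.334845542907715) 1364
tilt [-1.20559835e-03 -9.97893264e-03  1.68662053e+02]
88 [-6.74624746  1.80942676 10.2268645 ] [608.0377753  183.49859573  72.94290056]
94 [180.0667313  188.07387379 195.90249125] [526.41937004 176.41526116  73.15479593]
housing ((567.0846557617188, 182.5877685546875), (174.54580688476562, 164.77684020996094), 5.207340240478516)
```

View pics/w7c.png

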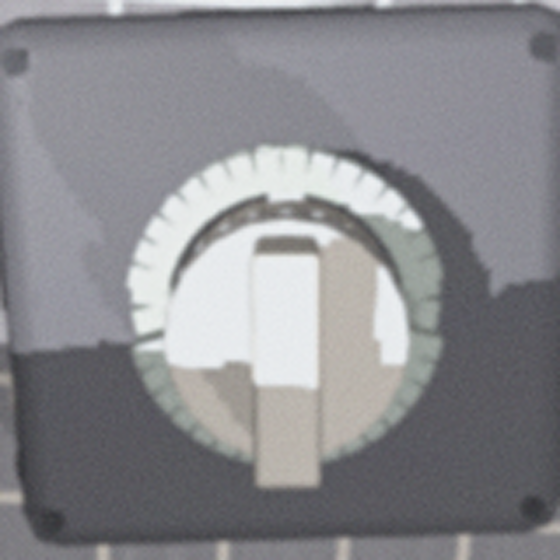

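View pics/top9.png

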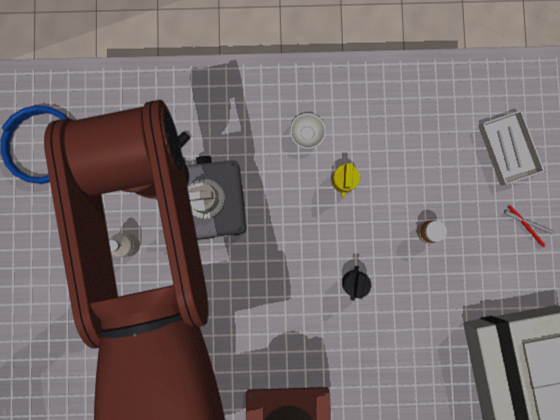

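The checks agree, so I'm handing it in.

```bash
python3 -c "
from h import *
print(read_state()['t'],hand_in())"
```

```text
the job is handed in; nothing more can be done
15.6833 None
```

The white cartridge is fitted, turned and released in the collar, and I handed the job in at 15.7 s. No verdict came back.

**What I did:** I stood the cartridge in the collar with its lugs in the slots and pressed it onto the seal to about 12 N. I turned it a quarter turn clockwise, let it spring up, released it and lifted the arm clear. The highest force the wrist reported was about 17 N.

**Last checks (wrist camera):**

| Check | Measured | Limit |
|---|---|---|
| Bar angle from a quarter turn | 1.6° (0.03 rad) | 0.10 rad |
| Distance from the collar axis | about 0.3 mm | 6 mm |
| Tilt | about 0.01 rad | 0.06 rad |
| Grip height above the port point | about 95 mm | 91 to 117 mm |

- **Lock:** the foot sits about 18 mm below the rim, where the pocket roofs should hold it. I could not measure the clamping force directly after letting go.
- **Bystanders:** the bottle, jar, dish and driver look unmoved in the last pictures. The arm partly covered the driver in the top view, but the wrist camera showed it.

**What disagreed:**
- **First release:** on the first try the cartridge resisted rising. I pressed it down again, turned about 3° further until it met the end stop, then backed off, and it rose freely.
- **Collar position:** the top and wrist cameras differed by about 3 mm on the collar position. I used the wrist camera, corrected by where it saw the held cartridge.

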